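Clamp a display unit in the bonding press to the first clutch slip

ROBOT

A 6-joint arm with a two-finger parallel gripper is mounted at the origin on the work surface. World frame = base frame: x ahead of the robot, y to its left, z up, the work surface at z = 0. Lengths are in m, angles in rad, forces in N, time in s.
With the tool pointing down it reaches from about 0.275 to 0.85 m from the base axis. Payload 5.2 kg.
Tool frame: the origin (TCP) lies at the very end of the fingers, on their centre line; the grasp point (between the pads) lies 19 mm behind it (robot.grip_point_offset is the z of the grasp point in the tool frame, in m); z points along the fingers, y is the line along which they close (so a half turn about z gives the same grasp; the last joint's range is limited). The gripper opens to 85 mm and grips with 20 to 120 N. Pads are 22 mm wide; open, the fingers measure 114 mm over their backs; the gripper's body (76 mm by 85 mm) begins 54 mm behind the grasp point. The pads swing forward as they close: fully open they stand 13 mm farther back than shut.
Start: joints at [1.132, 0.259, 1.535, -0, 1.348, -0.203], TCP at [0.128, 0.535, 0.231] pointing down, gripper open.
Joint ranges: [-3.14, 3.14], [-0.91, 2.08], [0.19, 2.58], [-1.22, 4.36], [0.22, 2.71], [-3.12, 3.12]. Speed limits (rad/s): [2.57, 2.57, 3.14, 3.14, 3.14, 3.14].

INTERFACE

Orientations are given as a rotation vector (axis times angle).
In Python, from bench import robot gives the robot as it stands. The module is installed in compiled form; this text tells all that it offers.
- The arm moves only by the tool carry_out, never from a script. Its argument "series" is a list of rows, each a list of 7 numbers: the turn, a rotation vector about the tool's x, y, z in rad, then the shift along the tool's x, y, z in units of 25 mm (1.0 is 25 mm), then the finger opening in mm, from 0 to 85.4. In form: [[wx, wy, wz, x, y, z, jaw], ...]. A call has 1 to 8 rows; each row shifts and turns the commanded pose from where the row before left it, along the tool's axes as they then stand; what a row does not reach is not made up. A row lasts 1/12 s, in which the tool goes at most 41.7 mm and 7.16 degrees, less where a joint would pass 70% of its speed; a pose out of reach is approached as far as the arm can. A call is refused whole if a number of a shift passes 1 or a number of a turn 0.125, either way. A call with a gripper value outside its range is refused whole. The fingers move at their own pace and stop on an object; "force" is the grip in N (left out, the last holds). Time passes only in rows, so rows that do not move let the fingers close. It gives the time, the measured TCP pose, the force, the opening and the grip force at its end, in the units of the state.
- robot.sense(): the state, without advancing time (a new reading comes with each control period).
- robot.capture(name): name is "side" or "top" or "wrist"; returns a dict with "color" (400x640x3 uint8, red, green, blue), "vertical_fov" (degrees; the focal length in pixels is half the picture's height over the tangent of half this angle, whatever the lens; pixels are square), "cx", "cy" (the principal point, pixels), "R" (3x3) and "t" (3): a world point X has camera coordinates R X + t. Camera axes: x right, y down, z forward; pixel columns grow to the right and rows downward; lengths in m; the calibration is good to about 2 mm. A picture is of the moment at which its call begins. There is no depth.
- robot.job_done(): hands the job in; it is judged then, once.
The state is a dict: "clock": time; "joints": joint angles; "qvel": joint speeds; "tau": joint torques, N m; "position": TCP position; "tool_rot": TCP orientation; "contact_force": force on the tool from outside, world axes, zero at the start; "torque": the same for the moment, N m; "opening": opening from 0.0 (shut) to 1.0 (fully open); "grip_force": force on a finger pad.
Only numpy, scipy, OpenCV 4.12 (cv2) and the standard library are available. Lean on these libraries where they do the work, as an engineer would, in place of code of your own. Each camera call takes 0.05 s, during which the arm holds its last target. There are 200 camera calls.

TASK

Lay the small display unit flat in the nest of the bonding press's loading slide, push the slide fully home under the screw, then turn the black clutch knob clockwise until its clutch first slips, so that its white line just leaves the line on the collar, and stop there with the unit clamped. Cranking on works the new cover glass loose: in all the knob may slip at most 25 degrees. Leave the other things on the desk where they are, and let go of everything at the end.

Things in the scene. Friction and masses are not known exactly. Their poses are not given: they have to be found in the camera images.
- unit: the display unit: flat black rectangular housing with a cover glass on top, 54 x 38 x 14 mm (its x, y, z), 70 to 120 g, lying glass up on the cutting mat (mat top at z = 0.003). Origin at the centre of its underside, z up. Either way round fits the nest
- press: bonding press, fixed: grey base 150 mm wide, two columns 60 mm either side of the screw's axis, bridge across them 44 mm deep (x) and 148 mm wide (y), top at z = 0.105, brass nut to z = 0.113, 30 mm across. Origin under the base on the screw's axis (z = 0.003); x points away from the robot, inward along the loading slide's travel; z up
- nest (a point): centre of the floor (z = 0.022) of the nest: a pocket 57.5 (x) by 41.5 (y) mm, 6 mm deep, its upper 3.5 mm a 45 degree lead-in, in the aluminium plate (84 x 82 mm, top at z = 0.028) of the loading slide. Same axes as the press. The seated unit stands 8 mm out of it. At the start the slide is drawn out towards the robot, clear of the bridge
- slide (a joint): travel of the loading slide in m: 0 = fully home against its stop, nest centred under the screw; 0.096 to 0.109 at the start, drawn out towards the robot. It slides with about 2 N of friction (plus 8 N per m/s) and stays where it is left
- grip_bar (a point): centre of the top edge (z = 0.052) of the slide's upright grip bar: an aluminium tab 10 mm thick (x), 44 mm wide (y), standing 28 mm above the slide's 8 mm thick tongue, 81 mm from the nest centre on the robot's side. Same axes as the press. Push its outer flat face, or pinch it
- foot: round pressure foot under the screw, 32 mm across, moves up and down but does not turn. Origin at the centre of its underside. At the start 2.5 to 5 mm above the height the glass of the seated unit will have under it
- screw: vertical screw shaft, 14 mm across, with a steel collar 32 mm across just under the knob. Clockwise from above feeds the foot down, 10 mm a turn; running free it takes about 0.15 N m, and it stays where it is left. Origin on the axis 17 mm above the foot's underside; z up, x towards the white witness line on the collar
- knob: torque-limiting knob on the screw: black, round, fluted, 38 mm across, 26 mm tall; origin at its underside's centre (z about 0.135), x to its white witness line, z up. Sinks 1.6 mm per rad turned in. Friction clutch: once the foot bears, the torque climbs over some 0.3 to 0.6 rad to 0.30 N m, then the knob slips on the screw with no further rise. The witness lines of knob and collar start in line
- knob_mark (a point): outer end of the knob's white witness line: 19 mm out from the axis, at the height of the knob's top face. Its angle past the collar's line, seen from above, is how far the clutch has slipped
- tin: bystander: round aluminium tin with lid, 49 mm across, 18 mm high, on the mat
- tape: bystander: roll of amber tape lying flat, 60 mm across, 40 mm hole, 12 mm high
- driver: bystander: screwdriver 160 mm long, lying on the mat right of the press
- pen: bystander: ballpoint pen, 125 mm long, lying on the mat at the left
- bowl: bystander: brass bowl, 170 mm across, 55 mm high
- glass_box: bystander: empty glass lunch box, 200 x 140 x 60 mm
- tub: bystander: clear plastic tub with a green lid, 112 mm square, 62 mm high
Not all that is in view belongs to the job. There is more than one size of the unit; the job needs the middle-sized.

How it is judged:
On the way, in this order (a step that is already met when the one before it is completed fails the run):
1. the unit lies flat in the nest, let go (horizontal distance between unit and nest below 0.004 m and z of unit in the frame of nest between -0.004 and 0.0015 m and angle between unit's own z axis and vertical below 0.03 rad and angle between the x axis of unit and the x axis of nest, either way round below 0.12 rad and contact force between the fingers and unit below 0.2 N), for 0.2 s.
2. the slide is home with the unit in its nest (value of joint slide below 0.003 m and horizontal distance between unit and nest below 0.004 m and z of unit in the frame of nest between -0.004 and 0.0015 m and angle between unit's own z axis and vertical below 0.03 rad and angle between the x axis of unit and the x axis of nest, either way round below 0.12 rad), for 0.2 s.
3. the foot presses on the unit and the clutch has slipped (all of step 2 and y of knob_mark in the frame of screw below -0.001 m and x of knob_mark in the frame of screw above 0.0172 m and contact force between foot and unit above 10 N), for 0.2 s.
At the end, for the whole second after the job is handed in: Unit flat in the nest (within 4 mm of its centre, 0.03 rad of level), slide within 3 mm of home, foot pressing on the unit with more than 10 N, the knob slipped forward on the screw by at least 0.05 rad (3 degrees) and by less than 0.44 rad (25 degrees) in all, everything released and at rest (all of step 3 and linear speed of unit below 0.01 m/s); the robot touches nothing.
It fails at once if the knob slips more than 25 degrees on the screw (x of knob_mark in the frame of screw below 0.0172 m).
It fails at once if another thing on the desk is pushed more than 20 mm (distance of any of tin, tape, driver, pen, bowl, glass_box, tub from where it was at the start of the episode above 0.02 m).
It also fails if it takes over 72 s, if anything falls off the work surface, if the arm or the gripper's body presses on something with over 40 N, if the wrist force passes 120 N, or if a joint passes its speed limit or range.

## Working session

There is one attempt and no reset: what is moved stays moved. The work goes in short steps, Python scripts to look and compute and a tool call to move; the robot and the scene stay as the last step left them, time stands still between calls to the robot, and variables do not carry over. Pictures are saved under pics/ and viewed, at most 10 in all, crops included, and the job is handed in when it is done.

Besides the shell and the picture viewer there is one more tool, called after ">>>" by a JSON object that holds its "op" and its "data". carry_out: Moves the arm, as the interface text tells. Its arguments: {"type":"object","properties":{"series":{"type":"array","items":{"type":"array","items":{"type":"number"}}},"force":{"type":"number"}},"required":["series"]}

```bash
mkdir -p pics; cat > h.py <<'E'
import numpy as np, cv2
from bench import robot
from scipy.spatial.transform import Rotation as Rn
def cap(n,f=None):
    c=robot.capture(n)
    if f: cv2.imwrite('pics/'+f,cv2.cvtColor(c['color'],cv2.COLOR_RGB2BGR))
    return c
def foc(c): return c['color'].shape[0]/2/np.tan(np.radians(c['vertical_fov'])/2)
def ray(c,u,v,z):
    R=np.array(c['R']);t=np.array(c['t']);f=foc(c)
    d=R.T@np.array([(u-c['cx'])/f,(v-c['cy'])/f,1]);o=-R.T@t
    return o+d*(z-o[2])/d[2]
def proj(c,X):
    p=np.array(c['R'])@np.array(X)+np.array(c['t']);f=foc(c)
    return p[0]/p[2]*f+c['cx'],p[1]/p[2]*f+c['cy']
E
python3 - <<'E'
from h import *
a=cap('top','top1.png');b=cap('side','side1.png')
for c in(a,b): print(c['vertical_fov'],c['cx'],c['cy'],(-np.array(c['R']).T@np.array(c['t'])).round(3),np.array(c['R']).round(2).tolist())
s=robot.sense();print(s,robot.grip_point_offset)
E
```

```text
56.39100818941438 313.8892842132681 203.70986273075812 [ 0.455 -0.086  1.307] [[0.01, -1.0, 0.01], [-1.0, -0.01, -0.07], [0.07, -0.01, -1.0]]
44.815028339242794 318.25844467751426 199.02081943584486 [ 0.248 -1.156  1.064] [[0.97, -0.26, -0.01], [-0.18, -0.62, -0.76], [0.19, 0.74, -0.65]]
{'clock': 0.1, 'joints': array([ 1.13215017e+00,  2.59284755e-01,  1.53595440e+00, -1.28548689e-05,
        1.34798073e+00, -2.02809541e-01]), 'qvel': array([-0.00029145, -0.00220625, -0.00329547,  0.00084385,  0.00067199,
        0.00117703]), 'tau': array([ 1.01237041e-03, -4.46972966e+01, -2.91247237e+01, -2.36958422e-04,
        6.43015781e-03,  2.57019144e-05]), 'position': array([0.1282993 , 0.53435571, 0.23055766]), 'tool_rot': array([-3.69529867e-01, -3.11927843e+00,  2.43153414e-03]), 'contact_force': array([-0.22837012,  0.02483474, -0.73423361]), 'torque': array([0.02155105, 0.0475251 , 0.01648348]), 'grip_force': 0.0, 'opening': 0.9972556711712238} -0.0187
```

View pics/top1.png

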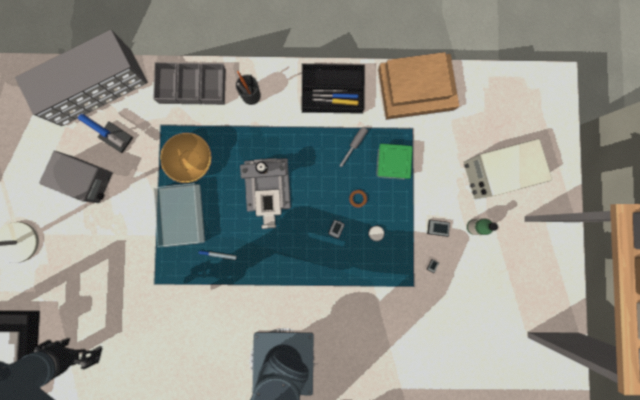

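View pics/side1.png

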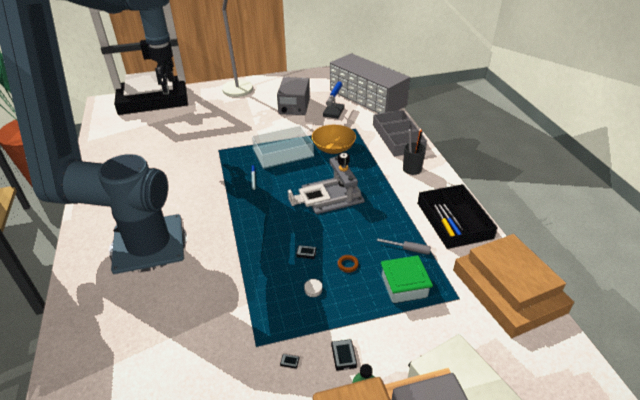

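The top view shows the mid-sized unit on the mat at about (337,229). The nest is at (267,202), the knob at (262,167) and the grip bar at (268,225). The larger and smaller units are off the mat, at (439,228) and (432,265). Next I measure rough positions.

```bash
python3 - <<'E'
from h import *
c=cap('top')
for n,u,v,z in(('unit',337,229,.017),('nest',267,202,.022),('knob',262,167,.16),('bar',268,225,.052)): print(n,ray(c,u,v,z).round(3))
im=cv2.cvtColor(c['color'],cv2.COLOR_RGB2BGR)
cv2.imwrite('pics/crop1.png',cv2.resize(im[140:260,220:400],None,fx=4.4,fy=4.4,interpolation=cv2.INTER_CUBIC))
E
```

```text
unit [ 0.456 -0.179  0.017]
nest [0.547 0.064 0.022]
knob [0.645 0.065 0.16 ]
bar [0.467 0.055 0.052]
```

View pics/crop1.png

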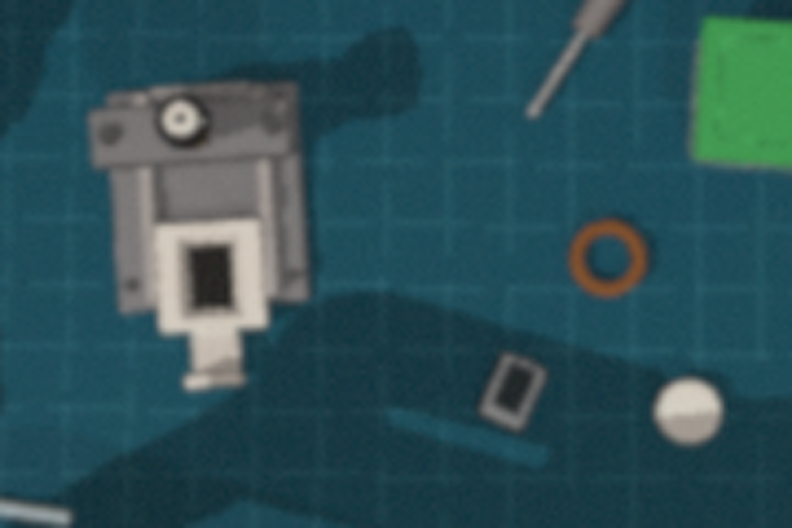

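The crop shows the press yawed by about +3°. The unit's long axis points up and to the right, so its yaw is about -27°. I'll move to above the unit.

>>> {"op": "carry_out", "data": {"series": [[0, 0, 0, -0.78, -0.99, 0, 85], [0, 0, 0, -0.78, -0.99, 0, 85], [0, 0, 0, -0.78, -0.99, 0, 85], [0, 0, 0, -0.78, -0.99, 0, 85], [0, 0, 0, -0.78, -0.99, 0, 85], [0, 0, 0, -0.78, -0.99, 0, 85], [0, 0, 0, -0.78, -0.99, 0, 85], [0, 0, 0, -0.78, -0.99, 0, 85]]}}

```text
clock: 0.82
position: [0.2339, 0.3044, 0.2311]
tool_rot: [-0.369, -3.12, 0.0]
contact_force: [0.9, 0.2, 0.1]
opening: 0.995
grip_force: 0.0
```

>>> {"op": "carry_out", "data": {"series": [[0, 0, 0, -0.78, -0.99, 0, 85], [0, 0, 0, -0.78, -0.99, 0, 85], [0, 0, 0, -0.78, -0.99, 0, 85], [0, 0, 0, -0.78, -0.99, 0, 85], [0, 0, 0, -0.78, -0.99, 0, 85], [0, 0, 0, -0.78, -0.99, 0, 85], [0, 0, 0, -0.78, -0.99, 0, 85], [0, 0, 0, -0.78, -0.99, 0, 85]]}}

```text
clock: 1.48
position: [0.3395, 0.0754, 0.2313]
tool_rot: [0.37, 3.119, 0.0]
contact_force: [0.9, 0.9, -0.1]
opening: 0.997
grip_force: 0.0
```

>>> {"op": "carry_out", "data": {"series": [[0, 0, 0, -0.78, -0.99, 0, 85], [0, 0, 0, -0.78, -0.99, 0, 85], [0, 0, 0, -0.78, -0.99, 0, 85], [0, 0, 0, -0.78, -0.99, 0, 85], [0, 0, 0, -0.78, -0.99, 0, 85], [0, 0, 0, -0.78, -0.99, 0, 85], [0, 0, 0, -0.78, -0.99, 0, 85], [0, 0, 0, -0.78, -0.99, 0, 85]]}}

```text
clock: 2.15
position: [0.4449, -0.1536, 0.231]
tool_rot: [-0.37, -3.119, -0.0]
contact_force: [-0.1, 0.2, 0.7]
opening: 0.998
grip_force: 0.0
```

>>> {"op": "carry_out", "data": {"series": [[0, 0, 0, -0.78, -0.99, 0.3, 85], [0, 0, 0.12, 0, 0, 0.5, 85], [0, 0, 0.12, 0, 0, 0.5, 85], [0, 0, 0, 0, 0, 0, 85]]}}

```text
clock: 2.48
position: [0.4564, -0.1804, 0.196]
tool_rot: [-0.748, -3.046, -0.003]
contact_force: [0.5, 0.5, -0.9]
opening: 0.996
grip_force: 0.0
```

```bash
python3 - <<'E'
from h import *
c=cap('wrist','w1.png');s=robot.sense();print(s['position'],s['joints'],Rn.from_rotvec(s['tool_rot']).as_matrix().round(3))
print((-np.array(c['R']).T@np.array(c['t'])).round(3),c['R'])
print(proj(c,[.456,-.179,.017]))
E
```

```text
[ 0.45687888 -0.18030287  0.19733303] [-6.03460499e-01  1.82300375e-01  1.72046006e+00  5.77572836e-05
  1.24280328e+00 -1.70006381e+00] [[-0.89   0.457 -0.003]
 [ 0.457  0.89   0.002]
 [ 0.004  0.001 -1.   ]]
[ 0.394 -0.148  0.338] [[ 4.63648395e-01  8.86019252e-01  2.25082646e-04]
 [ 8.51338094e-01 -4.45570311e-01  2.76930582e-01]
 [ 2.45466118e-01 -1.28206799e-01 -9.60889901e-01]]
(np.float64(316.6263617262585), np.float64(180.4286681569814))
```

View pics/w1.png

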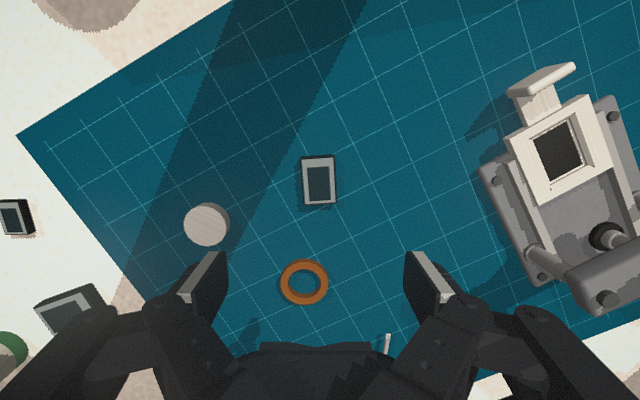

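The wrist view shows the unit at (319,181), nearly aligned with the tool axes. The tin is at (207,225) and the tape at (304,282), both below it. The nest pocket is at (560,152). I'll measure the unit and nest outlines by mask.

```bash
cat >> h.py <<'E'
def quad(c,mask,u,v,z):
    n,l=cv2.connectedComponents(mask.astype(np.uint8),connectivity=4)
    m=(l==l[v,u]).astype(np.uint8)
    k=max(cv2.findContours(m,0,cv2.CHAIN_APPROX_NONE)[0],key=cv2.contourArea)
    P=np.array([ray(c,*p[0],z)[:2] for p in k])
    r=cv2.minAreaRect((P*1000).astype(np.float32));return r,P
E
python3 - <<'E'
from h import *
c=cap('wrist');hsv=cv2.cvtColor(c['color'],cv2.COLOR_RGB2HSV)
# unit whole (not mat)
m=~((hsv[...,1]>110)&(hsv[...,0]>85)&(hsv[...,0]<110))
print(c['color'][165,303:340:3].tolist());
m2=(hsv[...,1]<90)&(hsv[...,2]>95)
print('light rim',quad(c,m2,306,180,.017)[0]); print('all',quad(c,m,306,180,.017)[0])
print('plate',quad(c,(hsv[...,2]>185)&(hsv[...,1]<60),590,120,.028)[0])
print('pocket',quad(c,(hsv[...,2]<110),560,150,.022)[0])
E
```

```text
[[143, 146, 142], [141, 148, 142], [142, 149, 143], [144, 150, 145], [150, 155, 149], [149, 153, 148], [143, 148, 145], [122, 129, 127], [99, 110, 107], [143, 151, 143], [105, 109, 107], [26, 86, 102], [21, 83, 98]]
light rim ((457.437255859375, -177.52085876464844), (34.07956314086914, 49.93732452392578), 66.11813354492188)
all ((456.5273132324219, -177.27691650390625), (37.195213317871094, 54.683414459228516), 66.38251495361328)
plate ((544.536376953125, 59.44816589355469), (83.72681427001953, 82.17261505126953), 4.480895042419434)
pocket ((544.8794555664062, 59.52577590942383), (51.372413635253906, 35.50880432128906), 4.353501796722412)
```

The sizes check out: the unit measures 37x54.7 mm, and the plate 83.7x82 mm with a yaw of 4.4°. Descending to grasp.

>>> {"op": "carry_out", "data": {"series": [[0, 0, -0.06, 0.05, 0.1, 0.9, 60], [0, 0, 0, 0, 0, 0.95, 60], [0, 0, 0, 0, 0, 0.95, 60], [0, 0, 0, 0, 0, 0.95, 60], [0, 0, 0, 0, 0, 0.95, 60], [0, 0, 0, 0, 0, 0.95, 60], [0, 0, 0, 0, 0, 0.95, 60], [0, 0, 0, 0, 0, 0.7, 60]], "force": 25}}

```text
clock: 3.25
position: [0.4582, -0.1776, 0.0157]
tool_rot: [0.641, 3.075, -0.0]
contact_force: [-0.1, 0.6, 0.6]
opening: 0.702
grip_force: 0.0
```

>>> {"op": "carry_out", "data": {"series": [[0, 0, 0, 0, 0, 0.31, 60], [0, 0, 0, 0, 0, 0, 30], [0, 0, 0, 0, 0, 0, 30], [0, 0, 0, 0, 0, 0, 30], [0, 0, 0, 0, 0, 0, 30], [0, 0, 0, 0, 0, 0, 30], [0, 0, 0, 0, 0, 0, 30], [0, 0, 0, 0, 0, 0, 30]]}}

```text
clock: 3.92
position: [0.4585, -0.1783, 0.0094]
tool_rot: [0.648, 3.072, -0.001]
contact_force: [0.3, 0.1, 6.2]
opening: 0.433
grip_force: 26.3
```

>>> {"op": "carry_out", "data": {"series": [[0, 0, 0, 0, 0, -0.5, 30], [0, 0, 0, 0, 0, -1, 30], [0, 0, 0, 0, 0, -1, 30], [0, 0, 0, 0, 0, -1, 30], [0, 0, -0.123, 0, 0, -1, 30], [0, 0, -0.123, 0, 0, 0, 30], [0, 0, -0.123, 0, 0, 0, 30], [0, 0, -0.123, 0, 0, 0, 30]]}}

```text
clock: 4.58
position: [0.4581, -0.1781, 0.1218]
tool_rot: [-0.129, 3.138, -0.001]
contact_force: [-0.1, 0.7, -0.1]
opening: 0.432
grip_force: 25.7
```

>>> {"op": "carry_out", "data": {"series": [[0, 0, 0, -0.416, 0.92, 0, 30], [0, 0, 0, -0.416, 0.92, 0, 30], [0, 0, 0, -0.416, 0.92, 0, 30], [0, 0, 0, -0.416, 0.92, 0, 30], [0, 0, 0, -0.416, 0.92, 0, 30], [0, 0, 0, -0.416, 0.92, 0, 30], [0, 0, 0, -0.416, 0.92, 0, 30], [0, 0, 0, -0.416, 0.92, 0, 30]]}}

```text
clock: 5.25
position: [0.527, 0.0131, 0.121]
tool_rot: [0.12, -3.139, -0.0]
contact_force: [0.5, -0.1, -1.2]
opening: 0.436
grip_force: 25.7
```

>>> {"op": "carry_out", "data": {"series": [[0, 0, 0, -0.416, 0.92, 0, 30], [0, 0, 0, -0.416, 0.92, 0, 30], [0, 0, 0, 0, 0, 0, 30], [0, 0, 0, 0, 0, 0, 30]]}}

```text
clock: 5.58
position: [0.544, 0.0605, 0.1208]
tool_rot: [0.124, -3.139, 0.0]
contact_force: [-0.1, -0.3, -0.6]
opening: 0.435
grip_force: 25.7
```

```bash
python3 - <<'E'
from h import *
c=cap('wrist','w2.png');s=robot.sense();print(s['position'],s['opening'],Rn.from_rotvec(s['tool_rot']).as_matrix().round(3))
print(proj(c,[.5445,.0595,.028]))
E
```

```text
[0.54377087 0.05957222 0.120797  ] 0.4326568778045508 [[-0.997 -0.078 -0.001]
 [-0.078  0.997 -0.   ]
 [ 0.001 -0.    -1.   ]]
(np.float64(314.85348272543064), np.float64(204.28869977613283))
```

View pics/w2.png

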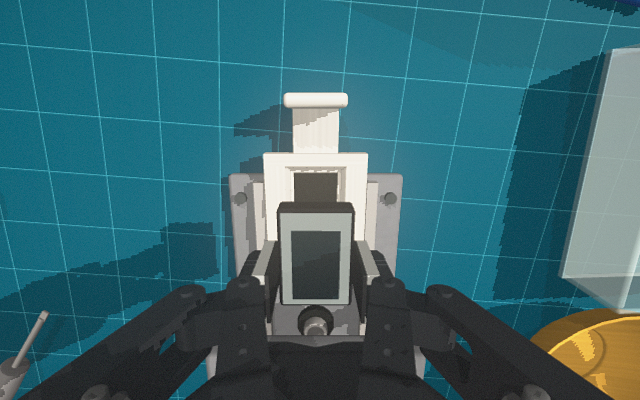

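The wrist view shows the unit held straight and level over the slide. The plate's near edge is at row 153 (columns 263 to 368) and the unit's near top edge at row 213 (columns 278 to 355). I'll check the alignment.

```bash
python3 - <<'E'
from h import *
c=cap('wrist');hsv=cv2.cvtColor(c['color'],cv2.COLOR_RGB2HSV)
w=(hsv[...,2]>170)&(hsv[...,1]<70)
print(np.where(w[130:175,275])[0][:2]+130,np.where(w[130:175,360])[0][:2]+130)
for r in(160,175,190): print(r,np.where(w[r,240:400])[0][[0,-1]]+240)
ct,st=.997,.078
ax=np.array([.997,.078]);ay=np.array([-.078,.997])
r1=np.where(w[130:175,275])[0][0]+130;r2=np.where(w[130:175,360])[0][0]+130
A,B=ray(c,275,r1,.028)[:2],ray(c,360,r2,.028)[:2];print('yaw',np.degrees(np.arctan2(*(A-B)[::-1]))-90, 'nest x along',[P@ax+.042 for P in(A,B)])
e=[ray(c,x,175,.028)[:2]@ay for x in np.where(w[175,240:400])[0][[0,-1]]+240]
print('plate y',e,np.mean(e))
g=(hsv[...,1]<60)&(hsv[...,2]>110)
r,P=quad(c,g&(np.arange(400)[:,None]>208),285,270,.1284);print('unit glass',r); C=np.array(r[0])/1000
print('unit along',C@ax,C@ay,' tcp',robot.sense()['position'][:2]@ax,robot.sense()['position'][:2]@ay)
print([c['color'][i,300].tolist() for i in range(198,222,2)])
E
```

```text
[153 154] [153 154]
160 [264 368]
175 [265 368]
190 [255 399]
yaw -175.591843259945 nest x along [np.float64(0.5472938189456809), np.float64(0.5473692545907023)]
plate y [np.float64(-0.023674460828962088), np.float64(0.05827636738820427)] 0.01730095327962109
unit glass ((542.3323364257812, 58.84372329711914), (49.2530517578125, 34.180702209472656), 4.410183906555176)
unit along 0.5452951498336792 0.016365269886016845  tcp 0.5466738097845285 0.016404867641822928
[[89, 85, 76], [85, 84, 76], [76, 71, 67], [79, 78, 69], [78, 75, 69], [79, 73, 70], [82, 79, 74], [72, 69, 63], [178, 184, 174], [175, 180, 172], [175, 181, 170], [179, 183, 175]]
```

>>> {"op": "carry_out", "data": {"series": [[0, 0, 0, -0.08, 0.035, 0.8, 30], [0, 0, 0, 0, 0, 0.9, 30], [0, 0, 0, 0, 0, 0.8, 30], [0, 0, 0, 0, 0, 0.5, 30], [0, 0, 0, 0, 0, 0.2, 30], [0, 0, 0, 0, 0, 0.15, 30], [0, 0, 0, 0, 0, 0.15, 30], [0, 0, 0, 0, 0, 0.1, 30]]}}

```text
clock: 6.35
position: [0.5466, 0.0598, 0.0315]
tool_rot: [-0.119, 3.138, -0.0]
contact_force: [0.1, 0.7, -1.2]
opening: 0.437
grip_force: 25.7
```

>>> {"op": "carry_out", "data": {"series": [[0, 0, 0, 0, 0, 0, 30], [0, 0, 0, 0, 0, 0, 30]]}}

```text
clock: 6.52
position: [0.5465, 0.0602, 0.0316]
tool_rot: [-0.12, 3.138, -0.0]
contact_force: [0.1, 0.7, -0.7]
opening: 0.435
grip_force: 25.7
```

>>> {"op": "carry_out", "data": {"series": [[0, 0, 0, 0, 0, 0.04, 30], [0, 0, 0, 0, 0, 0.04, 30], [0, 0, 0, 0, 0, 0, 30], [0, 0, 0, 0, 0, 0, 44], [0, 0, 0, 0, 0, 0, 55], [0, 0, 0, 0, 0, 0, 60], [0, 0, 0, 0, 0, 0, 60], [0, 0, 0, 0, 0, 0, 60]]}}

```text
clock: 7.18
position: [0.5461, 0.0604, 0.0291]
tool_rot: [-0.12, 3.139, -0.0]
contact_force: [0.6, 0.9, 0.7]
opening: 0.699
grip_force: 0.0
```

>>> {"op": "carry_out", "data": {"series": [[0, 0, 0, 0, 0, -0.6, 60], [0, 0, 0, 0, 0, -1, 60], [0, 0, 0, 0.7, 0, -1, 60], [0, 0, 0, 1, 0, -1, 60], [0, 0, 0, 1, 0, -0.8, 60], [0, 0, 0, 1, 0, 0, 60], [0, 0, 0, 0, 0, 0, 60]]}}

```text
clock: 7.77
position: [0.4498, 0.0536, 0.1399]
tool_rot: [0.12, -3.138, -0.0]
contact_force: [-1.4, -0.1, -1.1]
opening: 0.701
grip_force: 0.0
```

```bash
python3 - <<'E'
from h import *
c=cap('wrist','w3.png');s=robot.sense();print(s['position'],s['opening'])
E
```

```text
[0.45196711 0.05347969 0.13971352] 0.7034085692671964
```

View pics/w3.png

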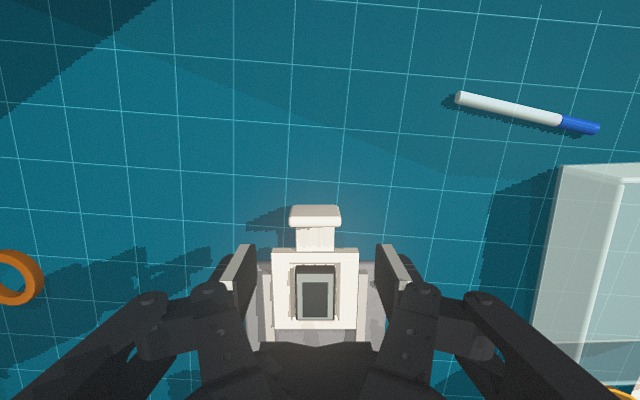

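The wrist view shows the unit seated in the nest and centred (glass at (315,295), within the pocket). Next I quantify the seat while closing the jaw and dropping in front of the grip bar.

```bash
python3 - <<'E'
from h import *
c=cap('wrist');hsv=cv2.cvtColor(c['color'],cv2.COLOR_RGB2HSV)
v=hsv[...,2]
for r,col in((300,(268,362)),): print(v[r,col[0]:col[1]:2].tolist())
print(v[240:335:2,301].tolist()); print(v[240:335:2,281].tolist())
ax=np.array([.997,.078]);ay=np.array([-.078,.997])
r,P=quad(c,(v>175)&(hsv[...,1]<70)&(np.arange(400)[:,None]>249),281,300,.028);q=np.array(r[0])/1000;print(r,q@ax,q@ay)
r,P=quad(c,(v>100)&(v<172)&(hsv[...,1]<70),301,300,.036);q=np.array(r[0])/1000;print(r,q@ax,q@ay)
print('bar top mid',ray(c,315,212,.052)[:2]@ax,ray(c,315,212,.052)[:2]@ay)
E
```

```text
[218, 217, 200, 248, 242, 243, 243, 242, 243, 242, 241, 201, 165, 166, 78, 191, 182, 174, 88, 87, 88, 87, 92, 87, 88, 88, 89, 88, 88, 86, 148, 187, 180, 81, 172, 187, 223, 243, 241, 244, 242, 242, 243, 243, 242, 193, 215]
[238, 237, 243, 244, 248, 197, 244, 243, 243, 245, 216, 223, 78, 86, 87, 87, 184, 185, 184, 186, 181, 187, 190, 184, 184, 185, 187, 185, 184, 187, 185, 187, 184, 185, 184, 183, 182, 184, 182, 185, 245, 234, 234, 227, 151, 155, 160, 161]
[103, 105, 100, 181, 185, 180, 245, 244, 243, 244, 243, 242, 243, 243, 243, 243, 243, 242, 243, 242, 243, 242, 243, 242, 243, 243, 243, 243, 242, 243, 243, 243, 243, 243, 243, 242, 243, 243, 243, 243, 243, 242, 243, 237, 146, 160, 161, 162]
((552.5463256835938, 60.959556579589844), (100.63341522216797, 101.66818237304688), 4.312302589416504) 0.555643532119751 0.01767806450653077
((487.08538818359375, 59.96844482421875), (368.23858642578125, 677.0635375976562), 4.311834335327148) 0.49030167071533204 0.02179587921142578
bar top mid 0.46016483672790975 0.0171613852693151
```

>>> {"op": "carry_out", "data": {"series": [[0, 0, 0, 0.35, -0.03, 0, 0], [0, 0, 0, 0.35, 0, 0, 0], [0, 0, 0, 0, 0, 0, 0], [0, 0, 0, 0, 0, 0.8, 0], [0, 0, 0, 0, 0, 1, 0], [0, 0, 0, 0, 0, 1, 0], [0, 0, 0, 0, 0, 1, 0], [0, 0, 0, 0, 0, 0.45, 0]]}}

```text
clock: 8.53
position: [0.4348, 0.0514, 0.03]
tool_rot: [0.119, -3.135, -0.001]
contact_force: [-1.0, 0.2, 0.5]
opening: 0.001
grip_force: 0.0
```

```bash
python3 - <<'E'
from h import *
c=cap('wrist');im=cv2.cvtColor(c['color'],cv2.COLOR_RGB2BGR)
u,v=map(int,proj(c,[.5445,.0595,.036]));print(u,v,(-np.array(c['R']).T@np.array(c['t'])).round(3))
s=cap('side');a,b=map(int,proj(s,[.5445,.0595,.036]));si=cv2.cvtColor(s['color'],cv2.COLOR_RGB2BGR)
cr=lambda i,x,y,k:cv2.resize(i[max(y-40,0):y+40,x-60:x+60],(480,320),interpolation=cv2.INTER_CUBIC)
l=cr(si,a,b,0); r=im
cv2.imwrite('pics/c4.png',cv2.resize(np.hstack([cv2.resize(r,(512,320)),l]),(800,258)))
E
```

```text
316 425 [0.364 0.045 0.172]
```

View pics/c4.png

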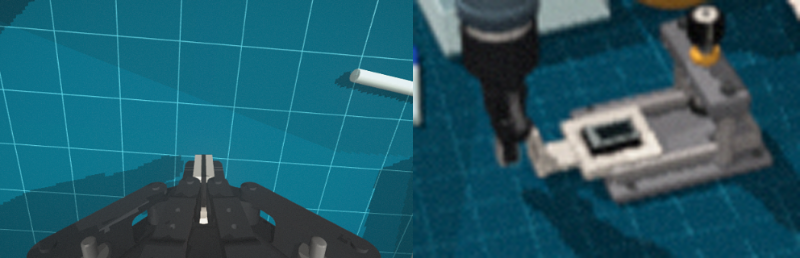

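The side crop at right shows the unit level in the nest and the closed fingers just outside the grip bar. The wrist view only shows the fingers. Pushing now.

>>> {"op": "carry_out", "data": {"series": [[0, 0, 0, -0.2, 0, 0, 0], [0, 0, 0, -0.2, 0, 0, 0], [0, 0, 0, -0.2, 0, 0, 0], [0, 0, 0, -0.25, 0, 0, 0], [0, 0, 0, -0.3, 0, 0, 0], [0, 0, 0, -0.3, 0, 0, 0], [0, 0, 0, -0.3, 0, 0, 0], [0, 0, 0, -0.3, 0, 0, 0]]}}

```text
clock: 9.3
position: [0.4885, 0.0553, 0.033]
tool_rot: [-0.12, 3.139, 0.0]
contact_force: [-3.6, -0.1, 1.9]
opening: 0.001
grip_force: 1.3
```

>>> {"op": "carry_out", "data": {"series": [[0, 0, 0, -0.3, 0, 0, 0], [0, 0, 0, -0.3, 0, 0, 0], [0, 0, 0, -0.3, 0, 0, 0], [0, 0, 0, -0.3, 0, 0, 0], [0, 0, 0, -0.3, 0, 0, 0], [0, 0, 0, -0.3, 0, 0, 0], [0, 0, 0, -0.2, 0, 0, 0], [0, 0, 0, -0.1, 0, 0, 0]]}}

```text
clock: 9.97
position: [0.5409, 0.0592, 0.0327]
tool_rot: [-0.12, 3.139, 0.0]
contact_force: [-2.4, 0.4, 1.6]
opening: 0.002
grip_force: 1.1
```

>>> {"op": "carry_out", "data": {"series": [[0, 0, 0, -0.1, 0, 0, 0], [0, 0, 0, -0.1, 0, 0, 0], [0, 0, 0, -0.1, 0, 0, 0], [0, 0, 0, -0.1, 0, 0, 0]]}}

```text
clock: 10.3
position: [0.5498, 0.0599, 0.0327]
tool_rot: [0.12, -3.139, 0.0]
contact_force: [-2.6, 0.5, 0.1]
opening: -0.004
grip_force: 1.1
```

>>> {"op": "carry_out", "data": {"series": [[0, 0, 0, -0.1, 0, 0, 0], [0, 0, 0, -0.1, 0, 0, 0]]}}

```text
clock: 10.47
position: [0.5502, 0.0601, 0.0323]
tool_rot: [0.12, -3.129, 0.0]
contact_force: [-19.3, -2.9, 13.7]
opening: 0.002
grip_force: 10.2
```

>>> {"op": "carry_out", "data": {"series": [[0, 0, 0, 0.2, 0, 0, 0], [0, 0, 0, 0.4, 0, 0, 0], [0, 0, 0, 0, 0, -1, 0], [0, 0, 0, 0, 0, -1, 0], [0, 0, 0, 0, 0, -1, 30], [0, 0, 0, 0, 0, -1, 60], [0, 0, 0, 0, 0, -1, 60], [0, 0, 0, 0, 0, -1, 60]]}}

```text
clock: 11.13
position: [0.5407, 0.059, 0.1846]
tool_rot: [-0.119, 3.137, -0.001]
contact_force: [1.2, -0.1, -0.9]
opening: 0.563
grip_force: 0.0
```

>>> {"op": "carry_out", "data": {"series": [[0, 0, 0, 0, 0, -1, 60], [0, 0, 0, 0, 0, -1, 60], [0, 0, 0, -0.8, 0, -0.3, 60], [0, 0, 0, -0.8, 0, 0, 60], [0, 0, 0, -0.8, 0, 0, 60], [0, 0, 0, -0.5, 0, 0, 60], [0, 0, 0, 0, 0, 0, 60]]}}

```text
clock: 11.72
position: [0.615, 0.0644, 0.2402]
tool_rot: [-0.119, 3.136, -0.0]
contact_force: [-0.8, -0.7, 0.5]
opening: 0.701
grip_force: 0.0
```

```bash
python3 - <<'E'
from h import *
c=cap('wrist','w5.png');s=robot.sense();print(s['position'],s['joints'],s['torque'],Rn.from_rotvec(s['tool_rot']).as_matrix().round(3)[:,1])
print(proj(c,[.6467,.068,.161]))
E
```

```text
[0.61340238 0.06448828 0.24001759] [-7.58524795e-02  3.73156210e-01  1.35234164e+00 -3.90365086e-05
  1.41497951e+00 -1.72281199e+00] [ 0.01338063  0.00217005 -0.00997255] [-0.076  0.997 -0.   ]
(np.float64(317.62812932401624), np.float64(246.31296321842672))
```

View pics/w5.png

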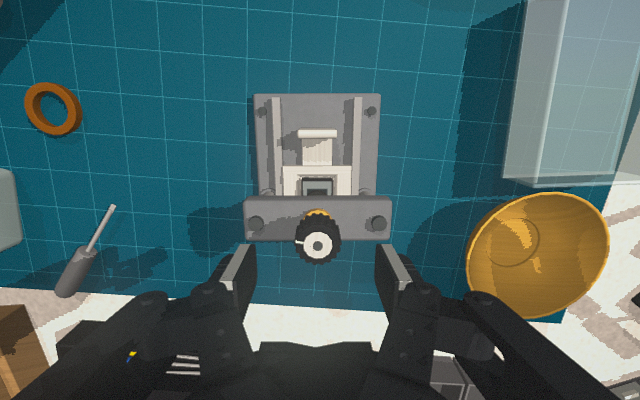

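The wrist view shows the slide home under the bridge. The knob top is at (318,245), against a predicted (317.6,246.3), and its white line points left to (300,243). Moving over the knob, down and gripping.

>>> {"op": "carry_out", "data": {"series": [[0, 0, 0, -0.67, 0.03, 0, 60], [0, 0, 0, -0.67, 0, 0, 60], [0, 0, 0, 0, 0, 0.8, 60], [0, 0, 0, 0, 0, 0.8, 60], [0, 0, 0, 0, 0, 0.8, 60], [0, 0, 0, 0, 0, 0.8, 60], [0, 0, 0, 0, 0, 0.6, 60], [0, 0, 0, 0, 0, 0.28, 60]]}}

```text
clock: 12.43
position: [0.6436, 0.0679, 0.136]
tool_rot: [0.119, -3.136, -0.0]
contact_force: [-1.2, -0.7, -0.4]
opening: 0.705
grip_force: 0.0
```

>>> {"op": "carry_out", "data": {"series": [[0, 0, 0, 0, 0, 0, 60], [0, 0, 0, 0, 0, 0, 30], [0, 0, 0, 0, 0, 0, 30], [0, 0, 0, 0, 0, 0, 30], [0, 0, 0, 0, 0, 0, 30], [0, 0, 0, 0, 0, 0, 30], [0, 0, 0, 0, 0, 0, 30]], "force": 45}}

```text
clock: 13.02
position: [0.6465, 0.068, 0.1401]
tool_rot: [-0.12, 3.136, -0.0]
contact_force: [-0.9, 1.1, 5.6]
opening: 0.402
grip_force: 45.1
```

```bash
python3 - <<'E'
from h import *
c=cap('wrist','w6.png');s=robot.sense();print(s['position'],s['joints'],s['torque'],s['contact_force'],s['opening']*85.4,s['grip_force'])
E
```

```text
[0.64644357 0.0680189  0.1400473 ] [-6.65433961e-02  5.00957046e-01  1.40304289e+00  1.59028816e-04
  1.23462611e+00 -1.71369201e+00] [0.10184674 0.14552158 0.00263083] [-0.53308887  0.05380887  6.4489641 ] 34.206896520941896 45.096434354782104
```

View pics/w6.png

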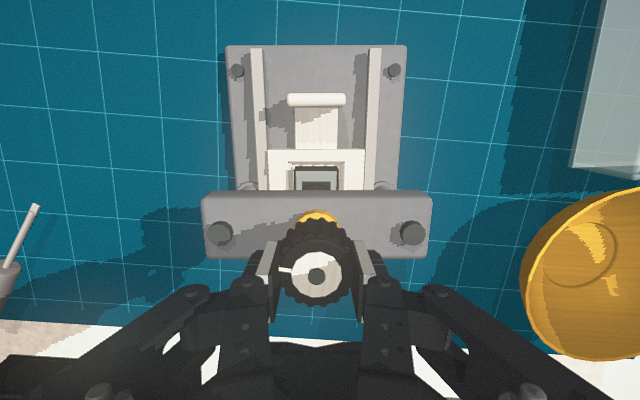

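The wrist view shows the knob centred between the pads, with its line pointing left at (283,269). The first 1.57 rad are certainly free travel, so I turn clockwise and follow the knob down.

>>> {"op": "carry_out", "data": {"series": [[0, 0, 0.06, 0, 0, 0.004, 30], [0, 0, 0.12, 0, 0, 0.008, 30], [0, 0, 0.12, 0, 0, 0.008, 30], [0, 0, 0.12, 0, 0, 0.008, 30], [0, 0, 0.12, 0, 0, 0.008, 30], [0, 0, 0.12, 0, 0, 0.008, 30], [0, 0, 0.12, 0, 0, 0.008, 30], [0, 0, 0.12, 0, 0, 0.008, 30]]}}

```text
clock: 13.73
position: [0.6465, 0.0682, 0.1386]
tool_rot: [1.264, 2.873, 0.002]
contact_force: [-0.6, 1.3, 6.5]
opening: 0.401
grip_force: 45.4
```

```bash
cat > t.py <<'E'
from h import *
s=robot.sense();R=Rn.from_rotvec(s['tool_rot']).as_matrix()
print(s['clock'],s['position'].round(4),'j6',s['joints'][5].round(3),'ang',np.degrees(np.arctan2(R[1,1],R[0,1])).round(1),s['torque'].round(3),s['contact_force'].round(1),'tau6',s['tau'][5].round(3),s['grip_force'])
E
python3 t.py
```

```text
13.7333 [0.6465 0.0682 0.1386] j6 -0.808 ang 42.5 [0.191 0.191 0.146] [-0.6  1.3  6.5] tau6 -1.771 45.35398185253143
```

>>> {"op": "carry_out", "data": {"series": [[0, 0, 0.12, 0, 0, 0.008, 30], [0, 0, 0.12, 0, 0, 0.008, 30], [0, 0, 0.12, 0, 0, 0.008, 30], [0, 0, 0.12, 0, 0, 0.008, 30]]}}

```text
clock: 14.07
position: [0.6465, 0.0683, 0.1379]
tool_rot: [1.911, 2.49, 0.003]
contact_force: [-1.1, 1.5, 6.5]
opening: 0.404
grip_force: 45.4
```

```bash
python3 t.py
```

```text
14.0667 [0.6465 0.0683 0.1379] j6 -0.328 ang 15.0 [0.25  0.231 0.11 ] [-1.1  1.5  6.5] tau6 -1.771 45.3716915845871
```

>>> {"op": "carry_out", "data": {"series": [[0, 0, 0.12, 0, 0, 0.008, 30], [0, 0, 0.12, 0, 0, 0.008, 30]]}}

```text
clock: 14.23
position: [0.6465, 0.0684, 0.1374]
tool_rot: [2.196, 2.244, 0.004]
contact_force: [-0.4, 2.2, 7.1]
opening: 0.402
grip_force: 45.4
```

```bash
python3 t.py
```

```text
14.2333 [0.6465 0.0684 0.1374] j6 -0.088 ang 1.2 [0.335 0.238 0.157] [-0.4  2.2  7.1] tau6 -1.772 45.37254452705383
```

>>> {"op": "carry_out", "data": {"series": [[0, 0, 0.12, 0, 0, 0.008, 30], [0, 0, 0.12, 0, 0, 0.008, 30]]}}

```text
clock: 14.4
position: [0.6465, 0.0685, 0.1371]
tool_rot: [2.449, 1.965, 0.005]
contact_force: [-0.5, 1.4, 5.9]
opening: 0.403
grip_force: 45.4
```

```bash
python3 t.py
```

```text
14.4 [0.6465 0.0685 0.1371] j6 0.152 ang -12.5 [0.366 0.23  0.157] [-0.5  1.4  5.9] tau6 -1.771 45.36916136741638
```

>>> {"op": "carry_out", "data": {"series": [[0, 0, 0.12, 0, 0, 0.008, 30], [0, 0, 0.08, 0, 0, 0.006, 30]]}}

```text
clock: 14.57
position: [0.6466, 0.0685, 0.1368]
tool_rot: [2.633, 1.711, 0.005]
contact_force: [0.6, 1.4, 7.5]
opening: 0.402
grip_force: 45.4
```

```bash
python3 t.py
```

```text
14.5667 [0.6466 0.0685 0.1368] j6 0.352 ang -24.0 [0.408 0.254 0.151] [0.6 1.4 7.5] tau6 -0.611 45.375418066978455
```

>>> {"op": "carry_out", "data": {"series": [[0, 0, 0.12, 0, 0, 0.008, 30], [0, 0, 0.12, 0, 0, 0.008, 30]]}}

```text
clock: 14.73
position: [0.6467, 0.0686, 0.1364]
tool_rot: [2.819, 1.384, 0.006]
contact_force: [-0.2, 2.5, 7.5]
opening: 0.403
grip_force: 45.4
```

```bash
python3 t.py
```

```text
14.7333 [0.6467 0.0686 0.1364] j6 0.592 ang -37.7 [0.543 0.046 0.152] [-0.2  2.5  7.5] tau6 -1.85 45.378103852272034
```

>>> {"op": "carry_out", "data": {"series": [[0, 0, 0.12, 0, 0, 0.008, 30], [0, 0, 0.12, 0, 0, 0.006, 30]]}}

```text
clock: 14.9
position: [0.6469, 0.0687, 0.1363]
tool_rot: [2.965, 1.036, 0.007]
contact_force: [0.0, 2.7, 7.1]
opening: 0.406
grip_force: 45.4
```

```bash
python3 t.py
```

```text
14.9 [0.6469 0.0687 0.1363] j6 0.832 ang -51.5 [0.498 0.124 0.19 ] [0.  2.7 7.1] tau6 -1.703 45.43006896972656
```

>>> {"op": "carry_out", "data": {"series": [[0, 0, 0.12, 0, 0, 0.008, 30], [0, 0, 0, 0, 0, 0, 30]]}}

```text
clock: 15.07
position: [0.647, 0.0686, 0.1362]
tool_rot: [3.022, 0.856, 0.007]
contact_force: [-0.1, 2.0, 7.9]
opening: 0.397
grip_force: 45.4
```

```bash
python3 t.py
```

```text
15.0667 [0.647  0.0686 0.1362] j6 0.953 ang -58.4 [ 0.542  0.054 -0.109] [-0.1  2.   7.9] tau6 1.514 45.444921255111694
```

>>> {"op": "carry_out", "data": {"series": [[0, 0, 0.1, 0, 0, 0.006, 30], [0, 0, 0, 0, 0, 0, 30]]}}

```text
clock: 15.23
position: [0.6471, 0.0686, 0.1361]
tool_rot: [3.061, 0.706, 0.008]
contact_force: [-0.2, 1.6, 7.5]
opening: 0.404
grip_force: 45.5
```

```bash
python3 t.py
```

```text
15.2333 [0.6471 0.0686 0.1361] j6 1.051 ang -64.0 [ 0.479  0.037 -0.005] [-0.2  1.6  7.5] tau6 1.09 45.475457310676575
```

>>> {"op": "carry_out", "data": {"series": [[0, 0, 0.05, 0, 0, 0.004, 30], [0, 0, 0.05, 0, 0, 0.004, 30]]}}

```text
clock: 15.4
position: [0.6472, 0.0686, 0.1361]
tool_rot: [3.092, 0.557, 0.008]
contact_force: [0.4, 2.2, 8.1]
opening: 0.403
grip_force: 45.5
```

```bash
python3 t.py
```

```text
15.4 [0.6472 0.0686 0.1361] j6 1.148 ang -69.6 [0.496 0.039 0.293] [0.4 2.2 8.1] tau6 -0.582 45.525559186935425
```

>>> {"op": "carry_out", "data": {"series": [[0, 0, 0.04, 0, 0, 0.002, 30], [0, 0, 0.04, 0, 0, 0.002, 30]]}}

```text
clock: 15.57
position: [0.6472, 0.0686, 0.1361]
tool_rot: [3.111, 0.433, 0.008]
contact_force: [1.5, 2.0, 8.6]
opening: 0.403
grip_force: 45.5
```

```bash
python3 t.py; python3 - <<'E'
from h import *
c=cap('wrist','w7.png')
E
```

```text
15.5667 [0.6472 0.0686 0.1361] j6 1.228 ang -74.2 [0.527 0.046 0.275] [1.5 2.  8.6] tau6 -0.317 45.508049726486206
```

View pics/w7.png

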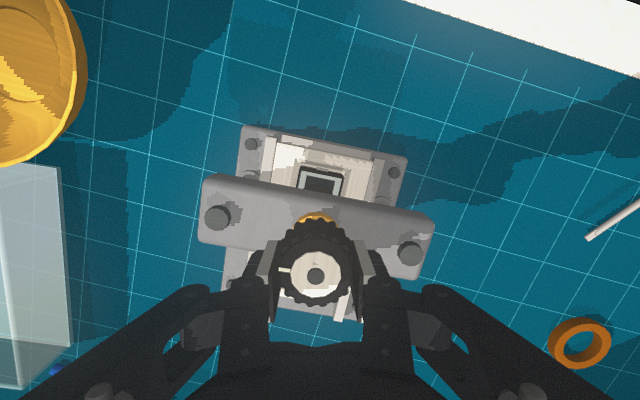

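The wrist view shows the knob's line still left at (284,270), so the fingers haven't slipped on the knob. The torque is about 0.28, close to its plateau, so I continue in small reads.

>>> {"op": "carry_out", "data": {"series": [[0, 0, 0.03, 0, 0, 0, 30]]}}

```text
clock: 15.7
position: [0.6473, 0.0686, 0.1361]
tool_rot: [3.117, 0.389, 0.008]
contact_force: [0.3, 2.3, 9.4]
opening: 0.4
grip_force: 45.5
```

```bash
python3 t.py
```

```text
15.7 [0.6473 0.0686 0.1361] j6 1.256 ang -75.8 [0.49  0.112 0.315] [0.3 2.3 9.4] tau6 -0.358 45.546342730522156
```

>>> {"op": "carry_out", "data": {"series": [[0, 0, 0.03, 0, 0, 0, 30]]}}

```text
clock: 15.78
position: [0.6473, 0.0685, 0.1361]
tool_rot: [-3.123, -0.34, -0.008]
contact_force: [0.5, 2.1, 9.1]
opening: 0.402
grip_force: 45.5
```

```bash
python3 t.py
```

```text
15.7833 [0.6473 0.0685 0.1361] j6 1.287 ang -77.6 [0.549 0.032 0.298] [0.5 2.1 9.1] tau6 -0.223 45.53409397602081
```

Four readings sit flat at 0.275 to 0.315, so the clutch is slipping. I add one small margin step, release and lift clear.

>>> {"op": "carry_out", "data": {"series": [[0, 0, 0.03, 0, 0, 0, 30], [0, 0, 0.03, 0, 0, 0, 30]]}}

```text
clock: 15.95
position: [0.6473, 0.0685, 0.1361]
tool_rot: [-3.132, -0.247, -0.008]
contact_force: [0.1, 2.2, 9.5]
opening: 0.402
grip_force: 45.5
```

```bash
python3 t.py
```

```text
15.95 [0.6473 0.0685 0.1361] j6 1.347 ang -81.0 [0.458 0.028 0.274] [0.1 2.2 9.5] tau6 -0.179 45.51448345184326
```

>>> {"op": "carry_out", "data": {"series": [[0, 0, 0, 0, 0, -0.06, 30], [0, 0, 0, 0, 0, 0, 45], [0, 0, 0, 0, 0, 0, 60], [0, 0, 0, 0, 0, 0, 62], [0, 0, 0, 0, 0, 0, 62], [0, 0, 0, 0, 0, 0, 62]]}}

```text
clock: 16.45
position: [0.6453, 0.0678, 0.1347]
tool_rot: [3.132, 0.248, -0.001]
contact_force: [0.1, 0.4, -0.2]
opening: 0.726
grip_force: 0.0
```

>>> {"op": "carry_out", "data": {"series": [[0, 0, 0, 0, 0, -0.4, 62], [0, 0, 0, 0, 0, -0.8, 62], [0, 0, 0, 0, 0, -0.9, 62], [0, 0, 0, 0, 0, -0.9, 62], [0, 0, 0, 0, 0, -0.7, 62], [0, 0, 0, 0, 0, -0.3, 62], [0, 0, 0, 0, 0, 0, 62]]}}

```text
clock: 17.03
position: [0.6467, 0.0678, 0.238]
tool_rot: [3.131, 0.248, 0.008]
contact_force: [0.7, 0.1, 0.2]
opening: 0.728
grip_force: 0.0
```

```bash
python3 t.py; python3 - <<'E'
from h import *
# knob witness line angle from above: white pixels between hub and rim
c=cap('wrist','w8.png');g=cv2.cvtColor(c['color'],cv2.COLOR_RGB2GRAY)
a=np.radians(np.arange(0,360,2));zt=.161-.0016*2.45
for x0,y0 in((.6467,.068),(.647,.0686)):
    out=[]
    for t in a:
        q=[g[int(round(v)),int(round(u))] for r in(.0145,.016,.0175) for u,v in[proj(c,[x0+r*np.cos(t),y0+r*np.sin(t),zt])]]
        out.append(np.mean(q))
    out=np.array(out);i=np.argsort(out)[-8:];print(sorted((int(k*2),int(out[k])) for k in i),np.median(out))
E
```

```text
17.0333 [0.6467 0.0678 0.238 ] j6 1.346 ang -81.0 [0.001 0.036 0.005] [0.7 0.1 0.2] tau6 -0.0 0.0
[(84, 201), (86, 239), (88, 213), (90, 139), (146, 151), (148, 152), (168, 157), (170, 131)] 61.333333333333336
[(84, 187), (86, 231), (88, 201), (90, 181), (148, 158), (150, 152), (152, 154), (172, 146)] 60.666666666666664
```

The knob's line is at world angle 86.5°, which matches the grip history. I'll check the slip directly against the collar's line from an oblique, hands-off viewpoint.

>>> {"op": "carry_out", "data": {"series": [[0, 0, -0.12, 0, 0, 0, 62], [0, 0, -0.12, 0, 0, 0, 62], [0, 0, -0.12, 0, 0, 0, 62], [0, 0, -0.12, 0, 0, 0, 62], [0, 0, -0.12, 0, 0, 0, 62], [0, 0, -0.12, 0, 0, 0, 62], [0, 0, -0.12, 0, 0, 0, 62], [0, 0, -0.12, 0, 0, 0, 62]]}}

```text
clock: 17.75
position: [0.6446, 0.068, 0.2327]
tool_rot: [-2.657, -1.672, 0.005]
contact_force: [-0.2, 0.6, -0.5]
opening: 0.725
grip_force: 0.0
```

>>> {"op": "carry_out", "data": {"series": [[0, 0, -0.12, 0, 0, 0, 62], [0, 0, -0.12, 0, 0, 0, 62], [0, 0, -0.12, 0, 0, 0, 62], [0, 0, 0, 0, 0, 0, 62], [0, -0.12, 0, 0, 0, 0, 62], [0, -0.12, 0, 0, 0, 0, 62], [0, -0.12, 0, 0, 0, 0, 62], [0, -0.12, 0, 0, 0, 0, 62]]}}

```text
clock: 18.42
position: [0.6458, 0.0677, 0.2354]
tool_rot: [2.051, 1.86, -0.504]
contact_force: [0.3, -0.0, 0.4]
opening: 0.725
grip_force: 0.0
```

>>> {"op": "carry_out", "data": {"series": [[0, 0, 0, 0.8, 0, 0, 62], [0, 0, 0, 0.8, 0, 0.2, 62], [0, 0, 0, 0.8, 0, 0.4, 62], [0, 0, 0, 0.7, 0, 0.4, 62], [0, 0, 0, 0, 0, 0.36, 62], [0, 0, 0, 0, 0, 0, 62]]}}

```text
clock: 18.92
position: [0.6487, 0.12, 0.1653]
tool_rot: [2.052, 1.87, -0.51]
contact_force: [-0.3, 0.1, -0.7]
opening: 0.727
grip_force: 0.0
```

```bash
cat > col.py <<'E'
from h import *
s=robot.sense();print(s['position'].round(3),Rn.from_rotvec(s['tool_rot']).as_matrix().round(2).tolist(),s['contact_force'].round(1))
c=cap('wrist','w9.png');g=cv2.cvtColor(c['color'],cv2.COLOR_RGB2GRAY);print('cam',(-np.array(c['R']).T@np.array(c['t'])).round(3))
x0,y0=.6470,.0685;T=np.arange(50,126,3)
print('     ',T)
def row(r,z): return [int(cv2.getRectSubPix(g,(1,1),tuple(map(float,proj(c,[x0+r*np.cos(t),y0+r*np.sin(t),z]))))[0,0]) for t in np.radians(T)]
zt=.157
for r in(.015,.017,.0185): print('top',r,row(r,zt))
for z in np.arange(.155,.112,-.003): print('z%.3f'%z,row(.0187 if z>.131 else .0160,z))
print(proj(c,[x0,y0,zt]))
E
python3 col.py
```

```text
[0.649 0.12  0.165] [[0.08, 1.0, -0.05], [0.88, -0.09, -0.46], [-0.46, -0.01, -0.89]] [-0.3  0.1 -0.7]
cam [0.662 0.249 0.258]
      [ 50  53  56  59  62  65  68  71  74  77  80  83  86  89  92  95  98 101
 104 107 110 113 116 119 122 125]
top 0.015 [104, 111, 114, 124, 131, 145, 145, 140, 137, 138, 138, 141, 143, 142, 146, 140, 138, 139, 145, 132, 136, 132, 123, 111, 94, 75]
top 0.017 [41, 40, 39, 36, 36, 48, 60, 79, 76, 72, 77, 78, 113, 151, 130, 80, 63, 52, 56, 56, 48, 38, 38, 38, 40, 40]
top 0.0185 [38, 41, 40, 36, 41, 36, 38, 37, 37, 40, 36, 43, 82, 169, 122, 40, 36, 37, 39, 39, 38, 39, 39, 41, 41, 42]
z0.155 [40, 39, 46, 47, 46, 43, 42, 39, 40, 40, 43, 40, 44, 164, 151, 61, 38, 41, 39, 43, 41, 38, 40, 38, 43, 43]
z0.152 [39, 39, 46, 46, 45, 40, 42, 36, 40, 42, 39, 39, 38, 120, 138, 63, 37, 39, 44, 39, 36, 40, 40, 38, 40, 38]
z0.149 [42, 39, 34, 37, 40, 40, 37, 35, 39, 41, 36, 40, 37, 118, 137, 64, 36, 41, 38, 41, 39, 36, 38, 39, 41, 38]
z0.146 [35, 38, 37, 39, 42, 46, 37, 38, 37, 37, 42, 40, 33, 119, 136, 66, 39, 38, 37, 39, 38, 37, 40, 34, 38, 40]
z0.143 [41, 38, 40, 41, 41, 4
[... 667 characters left out ...]
 54, 55, 55, 54, 54, 57, 57, 57, 60, 58, 60, 57, 57, 54, 55, 58, 100, 131, 97, 59, 54, 54, 56, 55, 55]
z0.122 [93, 87, 92, 97, 89, 78, 73, 77, 68, 72, 72, 75, 78, 77, 81, 77, 72, 97, 133, 140, 121, 139, 138, 160, 146, 125]
z0.119 [116, 117, 118, 118, 118, 118, 116, 116, 117, 118, 117, 115, 116, 117, 113, 115, 116, 113, 115, 131, 170, 181, 182, 182, 182, 183]
z0.116 [131, 151, 169, 142, 119, 119, 127, 117, 113, 112, 111, 111, 111, 113, 111, 114, 126, 126, 125, 159, 176, 177, 177, 174, 173, 177]
z0.113 [110, 118, 117, 123, 126, 126, 128, 136, 141, 144, 148, 149, 149, 150, 152, 156, 158, 161, 162, 155, 147, 153, 154, 154, 154, 158]
(np.float64(319.81989898837537), np.float64(291.4145431782055))
```

The knob's line is at about 91° and the collar's at about 104°, so the slip is roughly 13° clockwise. That's inside the 3 to 25° window and the gripper is clear, so I'm handing in.

```bash
python3 -c "
from bench import robot
print(robot.job_done())"
```

```text
the job is handed in; nothing more can be done
None
```

I handed the job in with the unit clamped in the nest, the slide pushed home, the clutch slipped about 13° (limit 25°) and the gripper clear; the judge returned no verdict.

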